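Start the sieve shaker from its key strip

TASK

Start the sieve shaker from the four-key strip on the bench: first press the square key fully home, then the small round key fully home (both stay down by themselves), and last press the long bar key, which runs the shaker only while it is held. Finish while still holding the bar fully down with the fingers. Do not press the large round stop key, and leave the jar, weights, tape roll and bung where they stand.

Things in the scene. Friction and masses are not known exactly. Their poses are not given: they have to be found in the camera images.
- strip: Aluminium plate, 90 mm deep (x), 270 mm long (y), 10 mm thick, fixed to the bench; four key modules stand on it along y at -90, -30, 30 and 90 mm from its middle, in an order that differs each run. Housings alike, grey, 70 x 56 mm, tops 40 mm above the bench; all keys plain grey, only their caps differ. Origin: middle of the underside, on the bench top; x to its back, z up.
- square_key_top (a point): Point at the centre of the top face of the square key (cap 30 x 30 mm), 58 mm above the bench while the key is up (18 mm above its housing); it sinks with the key. Its x axis points along the module's depth to the back of the strip, its y axis along the row of modules, its z axis up. Latching key.
- small_key_top (a point): Point at the centre of the top face of the small round key (cap 18 mm in diameter), 58 mm above the bench while the key is up (18 mm above its housing); it sinks with the key. Its x axis points along the module's depth to the back of the strip, its y axis along the row of modules, its z axis up. Latching key.
- bar_key_top (a point): Point at the centre of the top face of the long bar key (cap 52 mm along x, 16 mm along y), 58 mm above the bench while the key is up (18 mm above its housing); it sinks with the key. Its x axis points along the module's depth to the back of the strip, its y axis along the row of modules, its z axis up. Spring-return key.
- stop_key_top (a point): Point at the centre of the top face of the large round stop key (cap 36 mm in diameter), 58 mm above the bench while the key is up (18 mm above its housing); it sinks with the key. Its x axis points along the module's depth to the back of the strip, its y axis along the row of modules, its z axis up. Spring-return key; leave it alone.
- square_key (a joint): Travel of the square key, straight down: 0 m up, 0.010 m at its stop. It moves under about 4 to 6 N and stays where it was pushed.
- small_key (a joint): Travel of the small round key, straight down: 0 m up, 0.010 m at its stop. It moves under about 4 to 6 N and stays where it was pushed.
- bar_key (a joint): Travel of the long bar key, straight down: 0 m up, 0.010 m at its stop. A spring carries it back up: about 1.8 N at the start of the travel, 5.3 N at the stop.
- stop_key (a joint): Travel of the large round stop key, 0 m up, 0.010 m at its stop; spring as in the bar key.
- sample_jar_1: Loose screw-cap sample jar, 54 mm wide, 70 mm tall, standing behind the strip. Origin: middle of its underside, z up.
- weight_1: Loose larger brass-coloured weight, 35 mm wide, 39 mm tall, standing behind the strip. Origin: middle of its underside, z up.
- tape_roll: Loose roll of tape lying flat, 68 mm wide, 24 mm high, behind the strip. Origin: middle of its underside, z up.
- weight_2: Loose smaller brass-coloured weight, 27 mm wide, 31 mm tall, in front of the strip. Origin: middle of its underside, z up.
- bung: Loose brown rubber bung, 41 mm wide, 28 mm tall, in front of the strip. Origin: middle of its underside, z up.

How it is judged:
By the outcome, as a careful person would: the job done as asked, in the order asked, and still so for the second after the job is handed in, while the arm keeps its last pose, push and grip.
It also fails if it takes over 35 s, if anything falls off the work surface, if the arm or the gripper's body presses on something with over 40 N, if the wrist force passes 120 N, or if a joint passes its speed limit or range.

ROBOT

A 7-joint arm with a two-finger parallel gripper is mounted at the origin on a cart in front of the work surface, level with it; the furniture and walls round the work are solid. World frame = base frame: x ahead of the robot, y to its left, z up, the work surface at z = 0. Lengths are in m, angles in rad, forces in N, time in s.
With the tool pointing down it reaches from about 0.425 to 0.925 m from the base axis. Payload 6.8 kg.
Tool frame: the origin (TCP) lies midway between the tips of the shut fingers; the grasp point (between the pads) lies 19 mm behind it; z points along the fingers, y is the line along which they close (so a half turn about z gives the same grasp; the last joint's range is limited). The gripper opens to 85 mm and grips with 20 to 120 N. Pads are 22 mm wide; open, the fingers measure 114 mm over their backs; the gripper's body (76 mm by 85 mm) begins 54 mm behind the grasp point. The pads swing forward as they close: fully open they stand 13 mm farther back than shut.
Start: joints at [-0.108, 0.477, 0.022, 1.555, -0.011, 1.109, -0.083], TCP at [0.675, 0, 0.231] pointing down, gripper open.
Joint ranges: [-2.96, 2.96], [-0.34, 2.1], [-1.41, 1.46], [0.24, 2.44], [-1.37, 4.51], [0.17, 1.92], [-2.96, 2.96]. Speed limits (rad/s): [2.39, 2.39, 3.14, 3.14, 3.14, 3.14, 3.14].

INTERFACE

Orientations are given as a unit quaternion [w, x, y, z].
In Python, from station import * gives the robot as it stands.
- The arm moves only by the shell command python3 -m creep 'ROWS' [FORCE]. ROWS is JSON, a list of rows, each a list of 7 numbers: the gripper command: -1 is shut, 1 is fully open, values between are in proportion, then the shift along the world's x, y, z in mm, then the turn, a rotation vector about the world's x, y, z in rad. A call has 1 to 5 rows; each row shifts and turns the commanded pose from where the row before left it; what a row does not reach is not made up. A row lasts 1/8 s, in which the tool goes at most 62.5 mm and 10.7 degrees, less where a joint would pass 70% of its speed; a pose out of reach is approached as far as the arm can. A call is refused whole if a number of a shift passes 62.5 or a number of a turn 0.188, either way. A call with a gripper value outside its range is refused whole. The fingers move at their own pace and stop on an object; FORCE is the grip in N (left out, the last holds). Time passes only in rows, so rows that do not move let the fingers close. It gives the time, the measured TCP pose, the force, the opening and the grip force at its end, in the units of the state.
- get_obs(): the state, without advancing time (a new reading comes with each control period).
- read_camera(name): name is "scene" or "side" or "wrist"; returns (picture, depth): 480x640x3 uint8, red, green, blue; 480x640 float32, m along the optical axis (not along the pixel's ray), 0 where there is no reading.
- camera_params(name): a dict with "intrinsics" (3x3 intrinsics, pixels), "k1" (the pictures are not rectified: a ray, as slopes to the right and down, at radius r is drawn at 1 + k1 r^2 times it, then the intrinsics apply), "cam_to_world" (4x4, takes a point from camera to world coordinates); the wrist camera has in their place "mount" (4x4, takes a point from camera to tool coordinates, whose origin is the TCP and whose axes are the flange's). Camera axes: x right, y up, looking along -z (the intrinsics and any distortion apply to the point x, -y, -z); pixel columns grow to the right and rows downward; lengths in m; the calibration is good to about 2 mm. A picture is of the moment at which its call begins: read the wrist's pose just before it. camera_params takes no time and is no camera call.
- hand_in(): hands the job in; it is judged then, once.
The state is a dict: "t": time; "q": joint angles; "joint_vel": joint speeds; "joint_torque": joint torques, N m; "eef_pos": TCP position; "tool_rot": TCP orientation; "contact_force": force on the tool from outside, world axes, zero at the start; "torque": the same for the moment, N m; "gripper_width": opening from 0.0 (shut) to 1.0 (fully open); "grasp_force": force on a finger pad.
Only numpy, scipy, OpenCV 4.12 (cv2) and the standard library are available. Lean on these libraries where they do the work, as an engineer would, in place of code of your own. Each camera call takes 0.05 s, during which the arm holds its last target. There are 200 camera calls.

## Working session

There is one attempt and no reset: what is moved stays moved. The work goes in short steps, Python scripts to look and compute and a shell command to move; the robot and the scene stay as the last step left them, time stands still between calls to the robot, and variables do not carry over. Pictures are saved under pics/ and viewed, at most 10 in all, crops included, and the job is handed in when it is done.

```bash
mkdir -p pics; cat > h.py <<'E'
from station import *
import numpy as np, cv2
from scipy.spatial.transform import Rotation as R
def cam(name):
    o=get_obs(); p=camera_params(name); im,d=read_camera(name)
    if 'cam_to_world' in p: T=np.array(p['cam_to_world'])
    else:
        q=o['tool_rot']; W=np.eye(4); W[:3,:3]=R.from_quat([q[1],q[2],q[3],q[0]]).as_matrix(); W[:3,3]=o['eef_pos']
        T=W@np.array(p['mount'])
    return im,d,T,np.array(p['intrinsics']),p['k1']
def plane(uv,z,T,K,k1):
    uv=np.float64(uv).reshape(-1,1,2)
    s=cv2.undistortPoints(uv,K,np.array([k1,0,0,0.]))[:,0]
    r=np.c_[s[:,0],-s[:,1],-np.ones(len(s))]@T[:3,:3].T
    return T[:3,3]+r*((z-T[2,3])/r[:,2])[:,None]
E
python3 - <<'E'
from h import *
for n in ['scene','wrist']:
    im,d,T,K,k=cam(n); cv2.imwrite(f'pics/{n}0.png',im[:,:,::-1]); np.savez(f'{n}0.npz',im=im,d=d,T=T,K=K,k=k)
    print(n,T.round(3).tolist())
print(get_obs()['tool_rot'],get_obs()['contact_force'])
E
```

```text
scene [[-0.765, 0.35, -0.54, 0.104], [-0.644, -0.422, 0.638, 0.652], [-0.005, 0.836, 0.548, 0.553], [0.0, 0.0, 0.0, 1.0]]
wrist [[1.0, -0.001, 0.002, 0.674], [0.0, 0.952, 0.305, 0.078], [-0.002, -0.305, 0.952, 0.373], [0.0, 0.0, 0.0, 1.0]]
[-5.48273239e-04  7.07088569e-01  7.07124491e-01 -6.39641220e-04] [-0.25885066  0.09959008  0.33900553]
```

View pics/scene0.png

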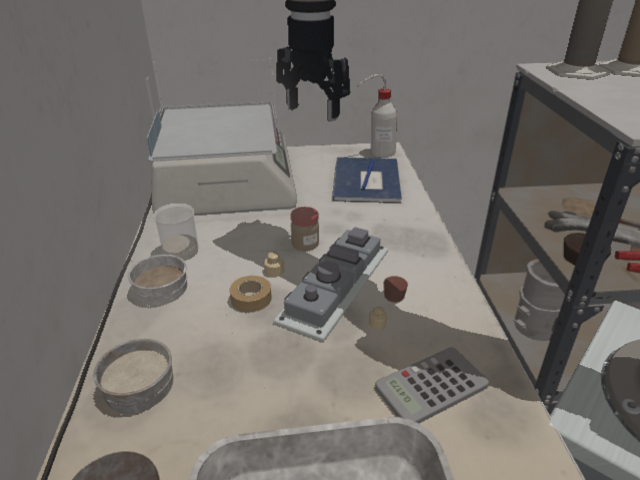

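View pics/wrist0.png

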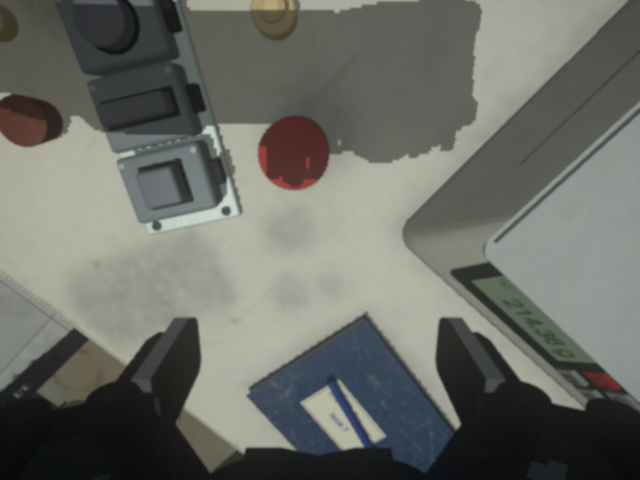

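The scene picture shows the strip with, near to far, small round (311,290), stop (328,270), bar (347,254) and square (358,236). The wrist picture shows square (163,185), bar (139,107) and stop (104,22). The jar, a weight and the tape are behind the strip, and the other weight and the bung in front.

```bash
python3 - <<'E'
from h import *
for n,px in [('wrist',[(163,185),(139,107),(104,22)]),('scene',[(311,290),(328,270),(347,251),(358,236)])]:
    f=np.load(n+'0.npz'); print(n,plane(px,.058,f['T'],f['K'],float(f['k'])).round(4).tolist())
E
```

```text
wrist [[0.5534, 0.0229, 0.058], [0.5428, 0.08, 0.058], [0.5268, 0.1348, 0.058]]
scene [[0.5071, 0.2023, 0.058], [0.5193, 0.1465, 0.058], [0.5285, 0.0845, 0.058], [0.5419, 0.035, 0.058]]
```

```bash
python3 -m creep '[[-1,-45,40,0,0,0,0.08],[-1,-45,40,0,0,0,0.08],[-1,-45,40,0,0,0,0.09],[-1,0,0,0,0,0,0],[-1,0,0,0,0,0,0]]' 40; python3 - <<'E'
from h import *
n='wrist'
im,d,T,K,k=cam(n); cv2.imwrite(f'pics/{n}1.png',im[:,:,::-1]); np.savez(f'{n}1.npz',im=im,d=d,T=T,K=K,k=k)
E
```

```text
t: 0.72
eef_pos: [0.5403, 0.1196, 0.2314]
tool_rot: [0.0, 0.614, 0.79, -0.0]
contact_force: [0.4, 0.4, -0.3]
gripper_width: -0.001
grasp_force: 0.0
```

View pics/wrist1.png

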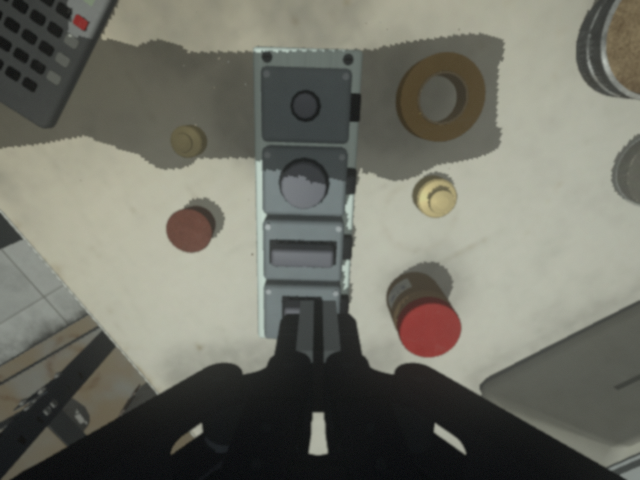

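The strip is straight in view: small key (305,106), stop (304,184), bar (303,253), square (302,303) partly behind the fingers. Now I'll segment the cap tops by depth.

```bash
python3 - <<'E'
from h import *
f=np.load('wrist1.npz');T,K,k=f['T'],f['K'],float(f['k'])
d=f['d']; v,u=np.mgrid[:480,:640]; uv=np.c_[u.ravel(),v.ravel()].astype(float)
s=cv2.undistortPoints(uv.reshape(-1,1,2),K,np.array([k,0,0,0.]))[:,0]
P=(np.c_[s[:,0],-s[:,1],-np.ones(len(s))]*d.reshape(-1,1))@T[:3,:3].T+T[:3,3]
m=((P[:,2]>.051)&(P[:,2]<.065)&(d.ravel()>0)).reshape(480,640).astype(np.uint8)
m[:, :240]=0; m[:,370:]=0
n,l,st,c=cv2.connectedComponentsWithStats(m)
for i in range(1,n):
    if st[i,4]>100:
        r=cv2.minAreaRect(np.argwhere(l==i)[:,::-1].astype(np.float32)); z=np.median(P[(l==i).ravel(),2])
        print(st[i],r,plane([c[i],r[0]],.058,T,K,k).round(4).tolist(),z)
E
```

```text
[293  93  24  26 468] ((304.25, 105.25), (23.33452033996582, 24.041629791259766), 45.0) [[0.5097, 0.1962, 0.058], [0.5096, 0.1962, 0.058]] 0.05801522833787942
[ 281  163   45   46 1624] ((303.0, 185.5), (45.0, 44.0), 90.0) [[0.5225, 0.1387, 0.058], [0.5227, 0.1386, 0.058]] 0.057895061448963225
[ 271  246   62   22 1193] ((301.5015869140625, 256.44451904296875), (61.39298629760742, 19.79791831970215), 1.5911402702331543) [[0.5354, 0.0811, 0.058], [0.5354, 0.0812, 0.058]] 0.057612962799263256
[284 304  16  11 131] ((291.5, 309.0), (10.0, 15.0), 90.0) [[0.5378, 0.033, 0.058], [0.5383, 0.0325, 0.058]] 0.0566165154854294
```

```bash
python3 -m creep '[[-1,4,-49,-20,0,0,-0.03],[-1,5,-49,-20,0,0,0],[-1,0,0,-60,0,0,0],[-1,0,0,-50,0,0,0],[-1,0,0,-10,0,0,0]]'; python3 -m creep '[[-1,0,0,-4,0,0,0],[-1,0,0,-4,0,0,0],[-1,0,0,-4,0,0,0],[-1,0,0,0,0,0,0]]'
```

```text
t: 1.4
eef_pos: [0.5472, 0.0201, 0.0682]
tool_rot: [-0.002, 0.626, 0.78, -0.003]
contact_force: [1.3, 0.1, 0.7]
gripper_width: -0.002
grasp_force: 0.0
t: 1.9
eef_pos: [0.5494, 0.0221, 0.0599]
tool_rot: [0.0, 0.625, 0.78, 0.0]
contact_force: [0.1, -0.8, 0.3]
gripper_width: 0.001
grasp_force: 0.0
```

```bash
python3 - <<'E'
from h import *
a=cam('side')[0];b=cam('wrist')[0]
cv2.imwrite('pics/c2.png',cv2.resize(np.hstack([a,b])[:,:,::-1],(800,300)))
E
```

```text
(no output)
```

View pics/c2.png

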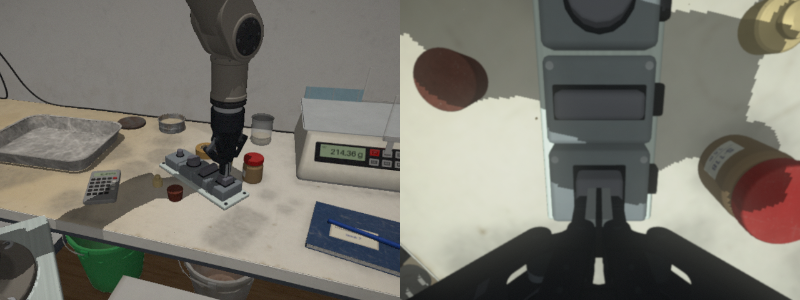

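The fingertips (600,195 in the right half) are over the square cap, about its middle. Pressing.

```bash
python3 -m creep '[[-1,0,0,-4,0,0,0],[-1,0,0,-4,0,0,0],[-1,0,0,-2,0,0,0],[-1,0,0,0,0,0,0]]'; python3 -m creep '[[-1,0,0,-2,0,0,0],[-1,0,0,-1,0,0,0],[-1,0,0,0,0,0,0],[-1,0,0,0,0,0,0]]'
```

```text
t: 2.5
eef_pos: [0.5493, 0.0221, 0.0491]
tool_rot: [0.0, 0.625, 0.78, 0.0]
contact_force: [1.4, 0.2, 2.0]
gripper_width: 0.002
grasp_force: 0.7
t: 3.0
eef_pos: [0.5494, 0.0221, 0.0479]
tool_rot: [0.0, 0.625, 0.78, 0.0]
contact_force: [-4.2, -0.7, 20.2]
gripper_width: -0.001
grasp_force: 9.8
```

Firm stop at 20 N. On to the small key.

```bash
python3 -m creep '[[-1,0,0,30,0,0,0],[-1,0,0,30,0,0,0],[-1,-13,58,0,0,0,0],[-1,-13,58,0,0,0,0],[-1,-13,58,0,0,0,0]]'; python3 -m creep '[[-1,0,0,0,0,0,0],[-1,0,0,-36,0,0,0],[-1,0,0,0,0,0,0]]';python3 - <<'E'
from h import *
b,d,T,K,k=cam('wrist');a=cam('side')[0][200:360,230:430]
a=cv2.resize(a,(600,480))
cv2.imwrite('pics/c3.png',cv2.resize(np.hstack([a,b])[:,:,::-1],(800,310)))
E
```

```text
t: 3.62
eef_pos: [0.5088, 0.1972, 0.1059]
tool_rot: [-0.0, 0.625, 0.78, -0.001]
contact_force: [1.2, -0.2, -0.1]
gripper_width: 0.003
grasp_force: 0.0
t: 4.0
eef_pos: [0.5076, 0.1941, 0.0679]
tool_rot: [-0.001, 0.625, 0.78, -0.003]
contact_force: [-0.8, -0.5, 0.7]
gripper_width: 0.001
grasp_force: 0.0
```

View pics/c3.png

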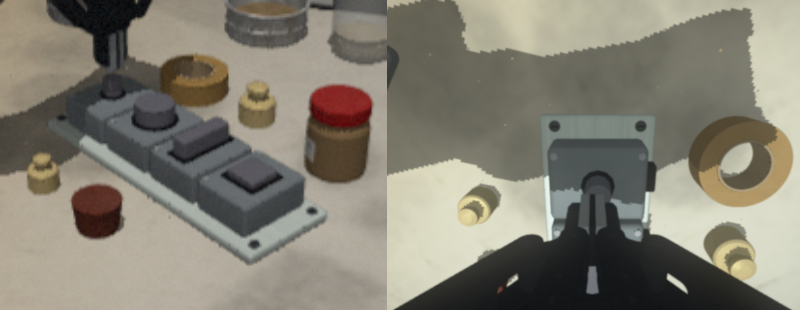

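Square (250,175, left half) stands lower than the others; the fingers (110,55) are above the small cap. Pressing.

```bash
python3 -m creep '[[-1,0,1,-8,0,0,0],[-1,0,0,0,0,0,0],[-1,0,0,-4,0,0,0],[-1,0,0,-4,0,0,0],[-1,0,0,-4,0,0,0]]'; python3 -m creep '[[-1,0,0,0,0,0,0],[-1,0,0,-1,0,0,0],[-1,0,0,-3,0,0,0],[-1,0,0,0,0,0,0],[-1,0,0,0,0,0,0]]'
```

```text
t: 4.72
eef_pos: [0.5104, 0.1971, 0.0505]
tool_rot: [0.0, 0.625, 0.78, 0.0]
contact_force: [0.1, -1.1, 5.6]
gripper_width: 0.001
grasp_force: 2.3
t: 5.35
eef_pos: [0.5102, 0.1971, 0.0479]
tool_rot: [0.0, 0.625, 0.78, 0.0]
contact_force: [-5.0, -2.4, 20.0]
gripper_width: -0.004
grasp_force: 10.3
```

```bash
python3 -m creep '[[-1,0,0,30,0,0,0],[-1,0,0,30,0,0,0],[-1,13,-58,0,0,0,0],[-1,13,-58,0,0,0,0],[-1,0,0,0,0,0,0]]'; python3 -m creep '[[-1,0,0,-36,0,0,0],[-1,0,0,-6,0,0,0],[-1,0,0,0,0,0,0],[-1,0,0,0,0,0,0]]';python3 - <<'E'
from h import *
b,d,T,K,k=cam('wrist');a=cam('side')[0][200:360,230:430]
a=cv2.resize(a,(600,480))
cv2.imwrite('pics/c4.png',cv2.resize(np.hstack([a,b])[:,:,::-1],(800,310)))
E
```

```text
t: 5.98
eef_pos: [0.5364, 0.0745, 0.1059]
tool_rot: [0.001, 0.629, 0.778, -0.001]
contact_force: [-0.0, 1.4, 0.0]
gripper_width: -0.001
grasp_force: 0.0
t: 6.48
eef_pos: [0.5366, 0.0816, 0.0652]
tool_rot: [0.0, 0.625, 0.781, 0.001]
contact_force: [-0.5, -0.8, 0.1]
gripper_width: 0.005
grasp_force: 0.0
```

View pics/c4.png

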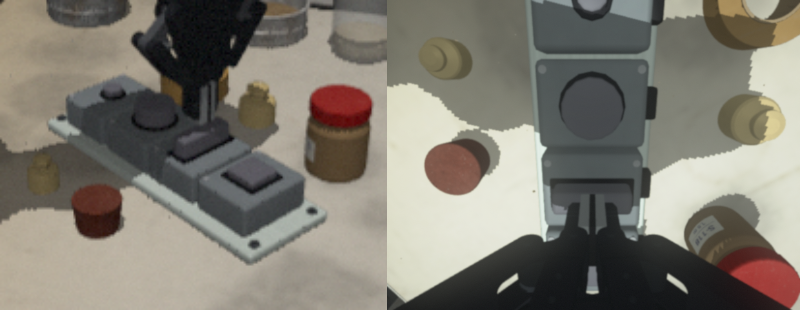

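The small key (113,92) and square (250,175) are both down, and the fingers (205,115) are over the bar. Pressing and holding.

```bash
python3 -m creep '[[-1,0,-1,-4,0,0,0],[-1,0,0,-4,0,0,0],[-1,0,0,-4,0,0,0],[-1,0,0,-4,0,0,0],[-1,0,0,-2,0,0,0]]'; python3 -m creep '[[-1,0,0,-1,0,0,0],[-1,0,0,0,0,0,0],[-1,0,0,0,0,0,0],[-1,0,0,0,0,0,0]]'
```

```text
t: 7.2
eef_pos: [0.5365, 0.0799, 0.0477]
tool_rot: [0.0, 0.625, 0.78, 0.0]
contact_force: [-8.8, -2.2, 33.1]
gripper_width: -0.001
grasp_force: 16.6
t: 7.7
eef_pos: [0.5365, 0.0799, 0.0477]
tool_rot: [0.0, 0.625, 0.78, 0.0]
contact_force: [-7.7, -2.0, 29.9]
gripper_width: 0.001
grasp_force: 14.9
```

```bash
python3 - <<'E'
from h import *
a=cv2.resize(cam('side')[0][200:360,230:430],(600,480))
b=cam('wrist')[0]
cv2.imwrite('pics/c5.png',cv2.resize(np.hstack([a,b])[:,:,::-1],(800,310)))
o=get_obs();print(o['eef_pos'],o['contact_force'])
E
```

```text
[0.53648547 0.07991601 0.04768827] [-7.27809124 -1.97522517 30.80217582]
```

View pics/c5.png

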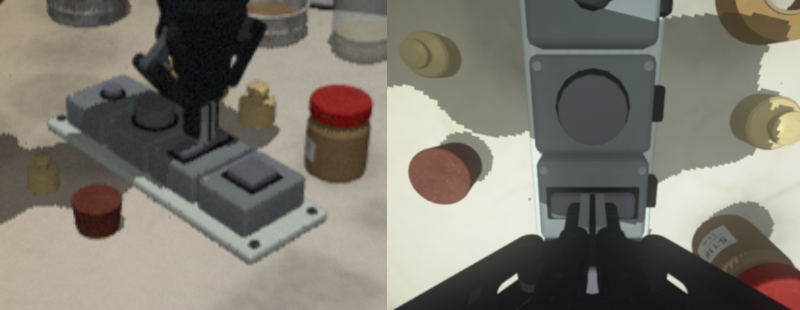

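The bar (205,145) is down with the fingers on it, held at a steady 30 N. Stop key (153,105) is up and the loose things are undisturbed.

```bash
python3 -c "
from station import *
print(hand_in())"
```

```text
the job is handed in; nothing more can be done
None
```

I pressed the square key and then the small key fully home, and handed the job in with the fingers holding the bar fully down at about 30 N; the stop key and loose objects were left untouched.

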